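# Load the plinth feeder in colour order

### The arm

A 7-joint arm with a two-finger parallel gripper is mounted at the origin on the work surface. World frame = base frame: x ahead of the robot, y to its left, z up, the work surface at z = 0. Lengths are in m, angles in rad, forces in N, time in s.
With the tool pointing down it reaches from about 0.4 to 0.9 m from the base axis. Payload 5.5 kg.
Tool frame: the origin (TCP) lies between the finger pads; the fingertips stand 19 mm ahead of it and the grasp point (between the pads) is the TCP (finger_overhang is the distance from the TCP to the fingertips, in m); z points along the fingers, y is the line along which they close (so a half turn about z gives the same grasp; the last joint's range is limited). The gripper opens to 85 mm and grips with 20 to 120 N. Pads are 22 mm wide; open, the fingers measure 114 mm over their backs; the gripper's body (76 mm by 85 mm) begins 54 mm behind the grasp point. The pads swing forward as they close: fully open they stand 13 mm farther back than shut.
Start: joints at [-1.012, 0.501, -0.427, 1.55, 0.221, 1.138, -0.21], TCP at [0.189, 0.622, 0.218] pointing down, gripper open.
Joint ranges: [-2.88, 2.88], [-0.31, 2.03], [-1.54, 1.56], [0.2, 2.42], [-1.41, 4.55], [0.19, 2.02], [-2.57, 2.57]. Speed limits (rad/s): [2.57, 2.57, 3.14, 3.14, 3.14, 3.14, 3.14].

### API

Orientations are given as a unit quaternion [x, y, z, w].
In Python, from plant import * gives the robot as it stands.
- The arm moves only by the tool servo_tool, never from a script. Its argument "plan" is a list of rows, each an object of numbers: "jaw": the opening, from 0 (shut) to 1 (fully open); "tx", "ty", "tz": the shift along the tool's x, y, z in cm; "turn": the turn about the tool's z in degrees. In form: [{"jaw": .., "tx": .., "ty": .., "tz": .., "turn": ..}, ...]. A call has 1 to 20 rows; each row is the pose to reach, as a shift and turn from the pose commanded when the call began, along the tool's axes at that moment; what a row does not reach only later rows make up. A row lasts 1/12 s, in which the tool goes at most 41.7 mm and 7.16 degrees, less where a joint would pass 70% of its speed; a pose out of reach is approached as far as the arm can. A call with a gripper value outside its range is refused whole. The fingers move at their own pace and stop on an object; the grip force is fixed at half the most. Time passes only in rows, so rows that repeat a pose let the fingers close. It gives the time, the measured TCP pose, the force, the opening and the grip force at its end, in the units of the state.
- state(): the state, without advancing time (a new reading comes with each control period).
- camera(name): name is "scene" or "top" or "wrist"; returns a dict with "frame" (400x640x3 uint8, red, green, blue), "mtx" (3x3 intrinsics, pixels), "camera_from_world" (4x4, takes a point from world to camera coordinates). Camera axes: x right, y down, z forward; pixel columns grow to the right and rows downward; lengths in m; the calibration is good to about 2 mm. A picture is of the moment at which its call begins. There is no depth.
- hand_in(): hands the job in; it is judged then, once.
The state is a dict: "clock": time; "qpos": joint angles; "joint_vel": joint speeds; "effort": joint torques, N m; "tcp_pos": TCP position; "orientation": TCP orientation; "contact_force": force on the tool from outside, world axes, zero at the start; "wrist_torque": the same for the moment, N m; "grip_width": finger opening in m; "gripper_force": force on a finger pad.
Only numpy, scipy, OpenCV 4.12 (cv2) and the standard library are available. Lean on these libraries where they do the work, as an engineer would, in place of code of your own. Each camera call takes 0.05 s, during which the arm holds its last target. There are 200 camera calls.

### The job

Load the feeder for the next run of figures: drop the blue, the green, the yellow and the pink plinth into its clear tube, in that order, so that blue lies at the bottom and pink on top, and then set the steel follower weight on them, in the tube, with its knob up. Leave the orange plinth where it is, and the three loose figures standing where they are.

Things in the scene. Friction and masses are not known exactly. Their poses are not given: they have to be found in the camera images.
- feeder: fixed bench feeder, left or right: base 250 x 96 mm along x, steel shuttle (black knob to -x, 154 mm out) and upright clear tube, bore 38 mm, black funnel on top. Origin: tube axis at table height; z up. Tube floor at z 24 mm; funnel rim (highest point) at z 158 mm, 60 mm outside, 54 mm inside, narrowing to the bore over 18 mm. Let go at the mouth within 4 mm of the axis, plinths fall home.
- plinth_blue: loose blue plinth: a solid round plastic disc-like block, 34 mm diameter, 26 mm tall, standing flat on the table at the start, about 26 g, with a small dark dot in the middle of its top face. Origin: centre of its underside; z up. It goes in first, to the bottom.
- plinth_green: loose green plinth: a solid round plastic disc-like block, 34 mm diameter, 26 mm tall, standing flat on the table at the start, about 26 g, with a small dark dot in the middle of its top face. Origin: centre of its underside; z up. It goes in second.
- plinth_yellow: loose yellow plinth: a solid round plastic disc-like block, 34 mm diameter, 26 mm tall, standing flat on the table at the start, about 26 g, with a small dark dot in the middle of its top face. Origin: centre of its underside; z up. It goes in third.
- plinth_pink: loose pink plinth: a solid round plastic disc-like block, 34 mm diameter, 26 mm tall, standing flat on the table at the start, about 26 g, with a small dark dot in the middle of its top face. Origin: centre of its underside; z up. It goes in fourth.
- weight: loose follower weight, 0.17 kg, standing knob up: a steel disc 34 mm across and 20 mm tall, a 10 mm stem, and a black cylindrical knob 22 mm across from 45 to 65 mm above the underside. Origin: centre of its underside; z up to the knob. On the four plinths (underside 128 mm over the feeder's origin) its disc is just inside the tube and its knob clear above the funnel.
- plinth_orange: loose orange plinth, of the same size as the others (34 mm diameter, 26 mm tall); not wanted in this run, not to be moved. Origin: centre of its underside; z up.
- figure_blue: blue printed figure standing on its foot: 70 mm tall, round body at most 29 mm across, ball head of 22 mm diameter; light (30 g) and easily tipped; not to be moved. Origin: centre of its underside; z up.
- figure_yellow: yellow printed figure standing on its foot: 70 mm tall, round body at most 29 mm across, ball head of 22 mm diameter; light (30 g) and easily tipped; not to be moved. Origin: centre of its underside; z up.
- figure_pink: pink printed figure standing on its foot: 70 mm tall, round body at most 29 mm across, ball head of 22 mm diameter; light (30 g) and easily tipped; not to be moved. Origin: centre of its underside; z up.

How it is judged:
By the outcome, as a careful person would: the job done as asked, in the order asked, and still so for the second after the job is handed in, with the robot touching nothing.
It also fails if it takes over 120 s, if anything falls off the work surface, if the arm or the gripper's body presses on something with over 40 N, if the wrist force passes 120 N, or if a joint passes its speed limit or range.

## Working session

There is one attempt and no reset: what is moved stays moved. The work goes in short steps, Python scripts to look and compute and a tool call to move; the robot and the scene stay as the last step left them, time stands still between calls to the robot, and variables do not carry over. Pictures are saved under pics/ and viewed, at most 14 in all, crops included, and the job is handed in when it is done.

Besides the shell and the picture viewer there is one more tool, called after "Emit:" by a JSON object that holds its "method" and its "body", one argument or row to a line. servo_tool: Moves the arm, as the interface text tells. Its arguments: {"type":"object","properties":{"plan":{"type":"array","items":{"type":"object","properties":{"jaw":{"type":"number"},"tx":{"type":"number"},"ty":{"type":"number"},"tz":{"type":"number"},"turn":{"type":"number"}}}}},"required":["plan"]}

```bash
mkdir -p pics
python3 - <<'E'
from plant import *
import cv2
s=state();print({k:s[k] for k in('clock','tcp_pos','orientation','grip_width')})
for n in('top','scene'):
    c=camera(n);cv2.imwrite(f'pics/{n}0.png',c['frame'][...,::-1]);print(c['mtx'],c['camera_from_world'])
E
```

```text
{'clock': 0.0, 'tcp_pos': array([0.18929928, 0.62106777, 0.21688964]), 'orientation': array([ 1.47301212e-01,  9.89091214e-01, -9.49245317e-04, -1.46602084e-04]), 'grip_width': 0.08520568868070968}
[[399.70283373   0.         319.78331558]
 [  0.         399.70283373 196.72270224]
 [  0.           0.           1.        ]] [[ 8.03786533e-04 -9.99930529e-01 -1.17597047e-02  1.08000040e-02]
 [-9.93341063e-01  5.56433921e-04 -1.15209478e-01  5.53009376e-01]
 [ 1.15208018e-01  1.17740013e-02 -9.93271607e-01  9.75113726e-01]
 [ 0.00000000e+00  0.00000000e+00  0.00000000e+00  1.00000000e+00]]
[[497.68784895   0.         314.60424832]
 [  0.         497.68784895 195.16935072]
 [  0.           0.           1.        ]] [[-0.64671938  0.76261897 -0.01289753  0.39028115]
 [ 0.58593528  0.48591967 -0.64850746 -0.3055535 ]
 [-0.48829693 -0.42695946 -0.76109903  1.3379634 ]
 [ 0.          0.          0.          1.        ]]
```

View pics/top0.png

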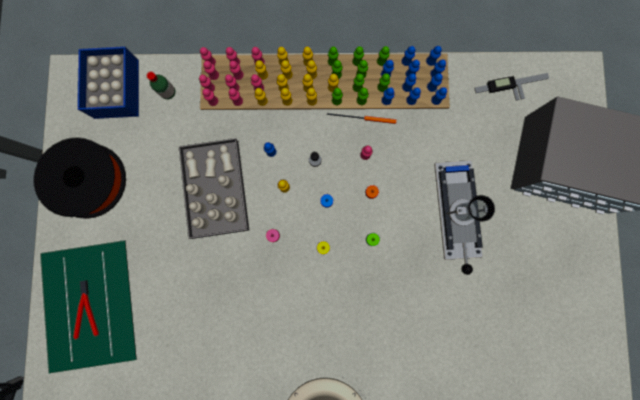

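View pics/scene0.png

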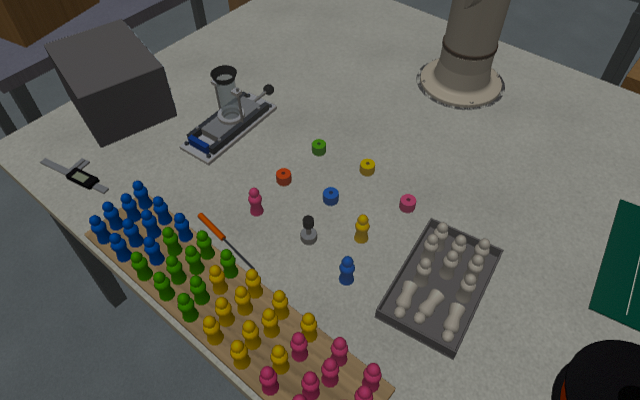

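Top view: blue plinth (327,200), green (373,239), yellow (323,248), pink (273,235), orange (372,191), weight knob (315,158). Figures are at (269,149), (283,185) and (367,152). The funnel is at (481,208), with the shuttle knob at (467,268).

```bash
cat > h.py <<'E'
import numpy as np, cv2
from plant import *
def ray(c,uv,z):
    T=c['camera_from_world'];R,t=T[:3,:3],T[:3,3];o=-R.T@t
    d=R.T@np.linalg.inv(c['mtx'])@np.array([uv[0],uv[1],1.]);return o+d*(z-o[2])/d[2]
def proj(c,p):
    q=c['camera_from_world'][:3]@np.append(p,1);q=c['mtx']@q;return q[:2]/q[2]
def blob(c,uv,r,fn):
    hsv=cv2.cvtColor(c['frame'],cv2.COLOR_RGB2HSV).astype(int)
    m=np.zeros(hsv.shape[:2],np.uint8);u,v=map(int,uv);a,b=max(v-r,0),max(u-r,0)
    m[a:v+r+1,b:u+r+1]=fn(hsv[a:v+r+1,b:u+r+1])
    n,l,s,ce=cv2.connectedComponentsWithStats(m)
    i=1+np.argmax(s[1:,4]);return ce[i],s[i],l==i
def toolshift(s,p):
    """world point -> shift in the tool axes, cm"""
    from scipy.spatial.transform import Rotation as R
    return 100*R.from_quat(s['orientation']).inv().apply(np.array(p)-s['tcp_pos'])
E
python3 - <<'E'
from h import *
t=camera('top');sc=camera('scene')
sat=lambda h:(h[...,1]>110)&(h[...,2]>60)
dark=lambda h:(h[...,2]<70)
P=dict(blue=((327,200),(331,196)),green=((373,239),(319,147)),yellow=((323,248),(367,167)),pink=((273,235),(408,203)),orange=((372,191),(284,177)))
for k,(a,b) in P.items():
    c1,s1,_=blob(t,a,11,sat);c2,s2,_=blob(sc,b,14,sat)
    print(k,c1.round(1),s1[2:],ray(t,c1,.021).round(4),'scene',ray(sc,c2,.017).round(4),s2[2:])
c1,s1,_=blob(t,(315,157),9,dark);print('knob',c1,s1,ray(t,c1,.062).round(4))
c1,s1,_=blob(t,(467,268),9,dark);print('shknob',c1,s1,ray(t,c1,.03).round(4))
for c,uv,r in((t,(481,208),17),(sc,(224,76),20)):
    _,s1,m=blob(c,uv,r,dark);cn=max(cv2.findContours(m.astype(np.uint8),0,1)[0],key=cv2.contourArea)
    e=cv2.fitEllipse(cn);print('rim',e,s1,ray(c,e[0],.155).round(4))
im=t['frame'][130:290,240:500,::-1];im=cv2.resize(im,None,fx=3,fy=3,interpolation=cv2.INTER_CUBIC)
cv2.imwrite('pics/topz.png',im)
E
```

```text
blue [326.5 200.2] [ 12  13 132] [ 0.5455 -0.0061  0.021 ] scene [ 0.5459 -0.0045  0.017 ] [ 16  19 235]
green [372.6 239.1] [ 14  13 140] [ 0.4469 -0.1217  0.021 ] scene [ 0.4477 -0.12    0.017 ] [ 14  17 194]
yellow [323.  247.2] [ 13  14 142] [0.4268 0.0028 0.021 ] scene [0.4278 0.0049 0.017 ] [ 15  17 222]
pink [272.3 235.2] [ 14  13 130] [0.4567 0.1306 0.021 ] scene [0.4579 0.1322 0.017 ] [ 16  18 236]
orange [371.8 191.3] [ 13  14 146] [ 0.568  -0.1216  0.021 ] scene [ 0.5689 -0.1198  0.017 ] [ 15  18 228]
knob [314.31666667 156.21666667] [311 152   8   9  60] [0.6504 0.0241 0.062 ]
shknob [466.6        268.63333333] [462 264  11  11  90] [ 0.3748 -0.3508  0.03  ]
rim ((479.4578552246094, 207.93255615234375), (26.727930068969727, 30.4739933013916), 164.86178588867188) [464 191  31  35 446] [ 0.5138 -0.3407  0.155 ]
rim ((223.51112365722656, 74.67559814453125), (19.581573486328125, 25.024919509887695), 83.2667236328125) [211  65  26  21 338] [ 0.5147 -0.3399  0.155 ]
```

View pics/topz.png

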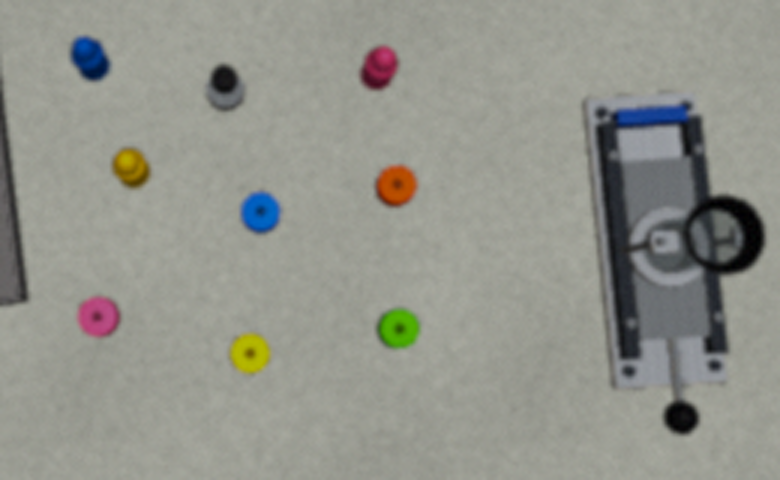

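Emit:
{"method": "servo_tool", "body": {
  "plan": [
    {"jaw":0.7,"tx":-3,"ty":-3,"tz":0,"turn":-5},
    {"jaw":0.7,"tx":-52.4,"ty":-49.6,"tz":2,"turn":-17},
    {"jaw":0.7,"tx":-52.4,"ty":-49.6,"tz":2,"turn":-17},
    {"jaw":0.7,"tx":-52.4,"ty":-49.6,"tz":2,"turn":-17},
    {"jaw":0.7,"tx":-52.4,"ty":-49.6,"tz":2,"turn":-17},
    {"jaw":0.7,"tx":-52.4,"ty":-49.6,"tz":2,"turn":-17},
    {"jaw":0.7,"tx":-52.4,"ty":-49.6,"tz":2,"turn":-17},
    {"jaw":0.7,"tx":-52.4,"ty":-49.6,"tz":2,"turn":-17},
    {"jaw":0.7,"tx":-52.4,"ty":-49.6,"tz":2,"turn":-17},
    {"jaw":0.7,"tx":-52.4,"ty":-49.6,"tz":2,"turn":-17},
    {"jaw":0.7,"tx":-52.4,"ty":-49.6,"tz":2,"turn":-17},
    {"jaw":0.7,"tx":-52.4,"ty":-49.6,"tz":2,"turn":-17},
    {"jaw":0.7,"tx":-52.4,"ty":-49.6,"tz":2,"turn":-17},
    {"jaw":0.7,"tx":-52.4,"ty":-49.6,"tz":2,"turn":-17},
    {"jaw":0.7,"tx":-52.4,"ty":-49.6,"tz":2,"turn":-17},
    {"jaw":0.7,"tx":-52.4,"ty":-49.6,"tz":2,"turn":-17},
    {"jaw":0.7,"tx":-52.4,"ty":-49.6,"tz":2,"turn":-17},
    {"jaw":0.7,"tx":-52.4,"ty":-49.6,"tz":2,"turn":-17},
    {"jaw":0.7,"tx":-52.4,"ty":-49.6,"tz":2,"turn":-17},
    {"jaw":0.7,"tx":-52.4,"ty":-49.6,"tz":2,"turn":-17}
  ]
}}

```text
clock: 1.87
tcp_pos: [0.5459, -0.0061, 0.1974]
orientation: [0.001, 1.0, 0.0, -0.0]
contact_force: [-0.6, 1.2, 0.6]
grip_width: 0.0597
gripper_force: 0.0
```

Run:
```python
from h import *
c=camera('wrist');cv2.imwrite('pics/w1.png',c['frame'][...,::-1])
T=c['camera_from_world'];print('cam pos',-T[:3,:3].T@T[:3,3],T[:3,:3].round(3).tolist(),state()['tcp_pos'])
for n,p in dict(b=(.5455,-.0055,.026),g=(.447,-.121,.026),y=(.427,.0035,.026),w=(.65,.024,.065)).items(): print(n,proj(c,p).round(1))
```

```text
cam pos [ 0.47259218 -0.00595286  0.35328884] [[0.001, 1.0, 0.0], [0.957, -0.001, 0.29], [0.29, -0.0, -0.957]] [ 0.54555337 -0.00449497  0.19755874]
b [317.1 174.1]
g [197.9  74.8]
y [326.5  52.1]
w [345.7 280.9]
```

View pics/w1.png

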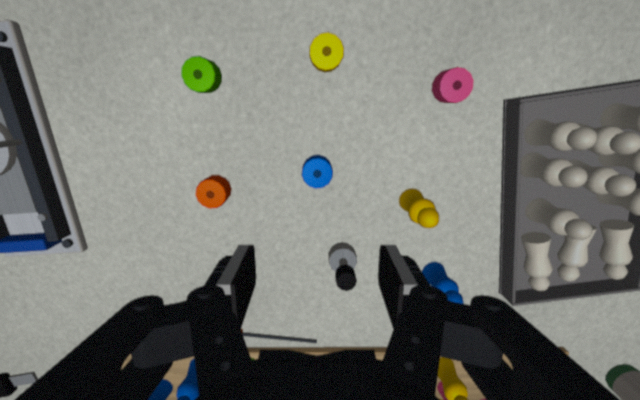

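The wrist view shows blue (317,172), green (200,75), yellow (327,51), pink (456,85) and the weight knob (346,278), each with its centre dot visible. I'll measure the dots next.

Run:
```python
from h import *
c=camera('wrist')
sat=lambda h:(h[...,1]>110)&(h[...,2]>60)
g=cv2.cvtColor(c['frame'],cv2.COLOR_RGB2GRAY).astype(float)
for k,uv in dict(blue=(317,172),green=(198,74),yellow=(327,51),pink=(457,85)).items():
    ce,s,_=blob(c,uv,24,sat)
    u,v=uv;w=g[v-6:v+7,u-6:u+7];wt=np.clip(np.median(w)-15-w,0,None);yy,xx=np.mgrid[v-6:v+7,u-6:u+7]
    d=((wt*xx).sum()/wt.sum(),(wt*yy).sum()/wt.sum())
    print(k,ce.round(1),s[2:],'blob',ray(c,ce,.021).round(4),'dot',np.round(d,1),ray(c,d,.026).round(4))
dark=lambda h:(h[...,2]<70)
ce,s,_=blob(c,(346,278),15,dark);print(ce,s,ray(c,ce,.057).round(4))
```

```text
blue [315.4 172. ] [ 30  33 776] blob [ 0.5439 -0.0057  0.021 ] dot [315.4 173.8] [ 0.5448 -0.0057  0.026 ]
green [197.7  74. ] [  37   35 1016] blob [ 0.4458 -0.1215  0.021 ] dot [195.9  73.9] [ 0.4461 -0.1215  0.026 ]
yellow [324.6  52. ] [  35   39 1051] blob [0.4257 0.0032 0.021 ] dot [324.9  51.2] [0.4258 0.0033 0.026 ]
pink [451.3  85.8] [  38   35 1071] blob [0.4563 0.1294 0.021 ] dot [455.1  85.5] [0.4563 0.1311 0.026 ]
[343.26004728 276.72813239] [334 263  20  27 423] [0.6495 0.0241 0.057 ]
```

Emit:
{"method": "servo_tool", "body": {
  "plan": [
    {"jaw":0.7,"tx":0.1,"ty":0,"tz":3},
    {"jaw":0.7,"tx":0.1,"ty":0,"tz":7},
    {"jaw":0.7,"tx":0.1,"ty":0,"tz":11},
    {"jaw":0.7,"tx":0.1,"ty":0,"tz":14},
    {"jaw":0.7,"tx":0.1,"ty":0,"tz":16},
    {"jaw":0.7,"tx":0.1,"ty":0,"tz":16.6},
    {"jaw":0.7,"tx":0.1,"ty":0,"tz":16.6},
    {"jaw":0.2,"tx":0.1,"ty":0,"tz":16.6},
    {"jaw":0.2,"tx":0.1,"ty":0,"tz":16.6},
    {"jaw":0.2,"tx":0.1,"ty":0,"tz":16.6},
    {"jaw":0.2,"tx":0.1,"ty":0,"tz":16.6},
    {"jaw":0.2,"tx":0.1,"ty":0,"tz":16.6},
    {"jaw":0.2,"tx":0.1,"ty":0,"tz":15},
    {"jaw":0.2,"tx":0.1,"ty":0,"tz":12},
    {"jaw":0.2,"tx":0.1,"ty":0,"tz":8},
    {"jaw":0.2,"tx":0.1,"ty":0,"tz":4},
    {"jaw":0.2,"tx":0.1,"ty":0,"tz":0},
    {"jaw":0.2,"tx":0.1,"ty":0,"tz":-2},
    {"jaw":0.2,"tx":0.1,"ty":0,"tz":-3},
    {"jaw":0.2,"tx":0.1,"ty":0,"tz":-3}
  ]
}}

```text
$.plan[0]: bad value
```

Emit:
{"method": "servo_tool", "body": {
  "plan": [
    {"jaw":0.7,"tx":0.1,"ty":0,"tz":3,"turn":0},
    {"jaw":0.7,"tx":0.1,"ty":0,"tz":7,"turn":0},
    {"jaw":0.7,"tx":0.1,"ty":0,"tz":11,"turn":0},
    {"jaw":0.7,"tx":0.1,"ty":0,"tz":14,"turn":0},
    {"jaw":0.7,"tx":0.1,"ty":0,"tz":16,"turn":0},
    {"jaw":0.7,"tx":0.1,"ty":0,"tz":16.6,"turn":0},
    {"jaw":0.7,"tx":0.1,"ty":0,"tz":16.6,"turn":0},
    {"jaw":0.2,"tx":0.1,"ty":0,"tz":16.6,"turn":0},
    {"jaw":0.2,"tx":0.1,"ty":0,"tz":16.6,"turn":0},
    {"jaw":0.2,"tx":0.1,"ty":0,"tz":16.6,"turn":0},
    {"jaw":0.2,"tx":0.1,"ty":0,"tz":16.6,"turn":0},
    {"jaw":0.2,"tx":0.1,"ty":0,"tz":16.6,"turn":0},
    {"jaw":0.2,"tx":0.1,"ty":0,"tz":15,"turn":0},
    {"jaw":0.2,"tx":0.1,"ty":0,"tz":12,"turn":0},
    {"jaw":0.2,"tx":0.1,"ty":0,"tz":8,"turn":0},
    {"jaw":0.2,"tx":0.1,"ty":0,"tz":4,"turn":0},
    {"jaw":0.2,"tx":0.1,"ty":0,"tz":0,"turn":0},
    {"jaw":0.2,"tx":0.1,"ty":0,"tz":-2,"turn":0},
    {"jaw":0.2,"tx":0.1,"ty":0,"tz":-3,"turn":0},
    {"jaw":0.2,"tx":0.1,"ty":0,"tz":-3,"turn":0}
  ]
}}

```text
clock: 3.63
tcp_pos: [0.5467, -0.0055, 0.2307]
orientation: [-0.0, 1.0, -0.0, 0.003]
contact_force: [1.0, -0.3, -1.1]
grip_width: 0.017
gripper_force: 0.0
```

Width 17 mm with no grip force means the grasp missed, so I'll look.

Run:
```python
from h import *
c=camera('wrist');cv2.imwrite('pics/w2.png',c['frame'][...,::-1])
print(ray(c,(317,172),.026),proj(c,(.5452,-.0055,.026)))
```

```text
[ 0.5525371  -0.00508766  0.026     ] [316.65317459 165.79691639]
```

View pics/w2.png

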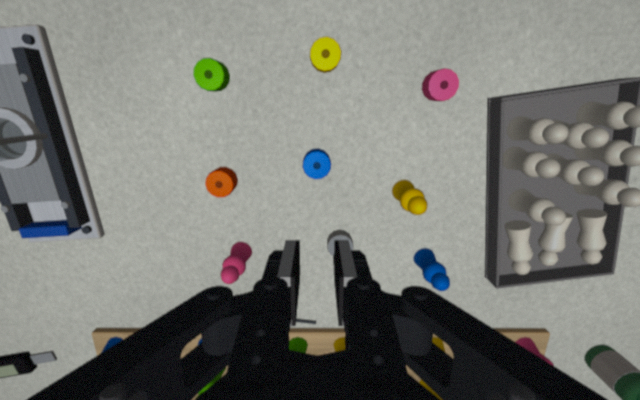

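Blue is still in place at (317,164), so the pads closed above it. I'll go 10 mm lower and check the height before closing.

Emit:
{"method": "servo_tool", "body": {
  "plan": [
    {"jaw":0.7,"tx":0,"ty":0,"tz":3,"turn":0},
    {"jaw":0.7,"tx":0,"ty":0,"tz":7,"turn":0},
    {"jaw":0.7,"tx":0,"ty":0,"tz":11,"turn":0},
    {"jaw":0.7,"tx":0,"ty":0,"tz":15,"turn":0},
    {"jaw":0.7,"tx":0,"ty":0,"tz":18,"turn":0},
    {"jaw":0.7,"tx":0,"ty":0,"tz":20,"turn":0},
    {"jaw":0.7,"tx":0,"ty":0,"tz":20.5,"turn":0},
    {"jaw":0.7,"tx":0,"ty":0,"tz":20.5,"turn":0},
    {"jaw":0.7,"tx":0,"ty":0,"tz":20.5,"turn":0}
  ]
}}

```text
clock: 4.43
tcp_pos: [0.5444, -0.0053, 0.0223]
orientation: [-0.001, 1.0, 0.0, -0.001]
contact_force: [1.3, 0.5, 0.6]
grip_width: 0.06
gripper_force: 0.0
```

Emit:
{"method": "servo_tool", "body": {
  "plan": [
    {"jaw":0.2,"tx":0,"ty":0,"tz":0,"turn":0},
    {"jaw":0.2,"tx":0,"ty":0,"tz":0,"turn":0},
    {"jaw":0.2,"tx":0,"ty":0,"tz":0,"turn":0},
    {"jaw":0.2,"tx":0,"ty":0,"tz":0,"turn":0},
    {"jaw":0.2,"tx":0,"ty":0,"tz":0,"turn":0},
    {"jaw":0.2,"tx":0,"ty":0,"tz":0,"turn":0}
  ]
}}

```text
clock: 4.93
tcp_pos: [0.5454, -0.0054, 0.0234]
orientation: [-0.0, 1.0, -0.0, 0.0]
contact_force: [0.9, 0.6, 0.1]
grip_width: 0.017
gripper_force: 0.0
```

Run:
```python
from h import *
c=camera('wrist')['frame'][60:360,120:520];d=camera('scene')['frame'][90:290,230:430]
im=np.hstack([c,cv2.resize(d,(300,300),interpolation=cv2.INTER_CUBIC)]);cv2.imwrite('pics/w3.png',im[...,::-1]);print(state())
```

```text
{'clock': 5.0333, 'qpos': array([ 0.0605751 ,  0.56003322, -0.12468034,  1.95143341,  0.1114079 ,
        0.6362548 ,  1.43680297]), 'joint_vel': array([ 8.26997148e-04,  6.87871805e-03,  6.36363746e-04,  1.84705343e-03,
        9.79040148e-04, -4.50831305e-05, -1.20126246e-04]), 'effort': array([ 4.10952751e-03, -5.28831303e+01, -1.34077270e+00, -1.87954974e+01,
        8.94975703e-03, -1.99719907e-03,  1.07766480e-04]), 'tcp_pos': array([ 0.54523441, -0.00541123,  0.02311386]), 'orientation': array([-4.68230267e-04,  9.99999876e-01,  7.73507675e-06,  1.70375402e-04]), 'contact_force': array([0.14405273, 0.78001366, 0.6847438 ]), 'wrist_torque': array([-0.03920436,  0.00956252,  0.04361645]), 'gripper_force': 0.0, 'grip_width': 0.016971688674658182}
```

View pics/w3.png

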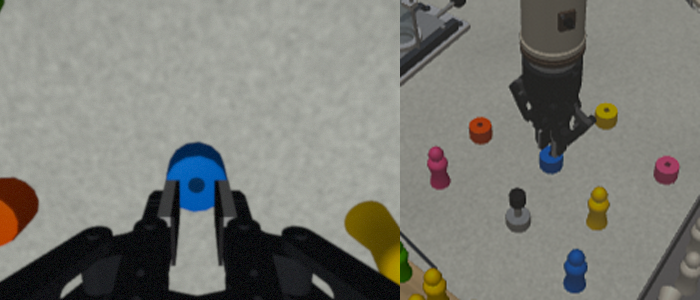

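The pads look about 20 mm above the plinth top, so the fingertips sit higher than the stated 19 mm overhang implies. I'll check the module's constants and the pad geometry from the image.

Run:
```python
import plant
print({k:getattr(plant,k) for k in dir(plant) if not k.startswith('_') and k not in('np',)})
from h import *
c=camera('wrist');s=state();p=s['tcp_pos'];print(c['mtx'])
for dz in(-.019,0,.019,.03): print(dz,[proj(c,p+np.array([sx,.0085*sy,dz])).round(0).tolist() for sx in(-.011,.011) for sy in(-1,1)])
```

```text
{'IKError': <class 'plant.IKError'>, 'camera': <function make.<locals>.drawn_camera at 0x7f2b93ab4040>, 'finger_overhang': 0.019, 'hand_in': <function connect.<locals>.done at 0x7f2b9401f740>, 'state': <function make.<locals>.<lambda> at 0x7f2b93ab4540>}
[[315.49566275   0.         316.62982776]
 [  0.         315.49566275 197.85167268]
 [  0.           0.           1.        ]]
-0.019 [[302.0, 213.0], [331.0, 213.0], [303.0, 247.0], [331.0, 247.0]]
0 [[301.0, 225.0], [333.0, 225.0], [301.0, 262.0], [332.0, 262.0]]
0.019 [[299.0, 240.0], [335.0, 240.0], [299.0, 281.0], [334.0, 281.0]]
0.03 [[297.0, 250.0], [336.0, 251.0], [298.0, 294.0], [335.0, 294.0]]
```

The image and the missed grasp agree: the tips sit about 20 mm above the reported TCP height rather than 19 mm below. I'll open, go down 2 cm gently while watching force, then close.

Emit:
{"method": "servo_tool", "body": {
  "plan": [
    {"jaw":0.7,"tx":0,"ty":0,"tz":0,"turn":0},
    {"jaw":0.7,"tx":0,"ty":0,"tz":0,"turn":0},
    {"jaw":0.7,"tx":0,"ty":0,"tz":0,"turn":0},
    {"jaw":0.7,"tx":0,"ty":0,"tz":0,"turn":0},
    {"jaw":0.7,"tx":0,"ty":0,"tz":0.5,"turn":0},
    {"jaw":0.7,"tx":0,"ty":0,"tz":1,"turn":0},
    {"jaw":0.7,"tx":0,"ty":0,"tz":1.5,"turn":0},
    {"jaw":0.7,"tx":0,"ty":0,"tz":1.5,"turn":0}
  ]
}}

```text
clock: 5.75
tcp_pos: [0.544, -0.0055, 0.0065]
orientation: [-0.0, 1.0, -0.0, -0.001]
contact_force: [-1.0, -0.0, 0.4]
grip_width: 0.0596
gripper_force: 0.0
```

Emit:
{"method": "servo_tool", "body": {
  "plan": [
    {"jaw":0.7,"tx":0,"ty":0,"tz":0.3,"turn":0},
    {"jaw":0.7,"tx":0,"ty":0,"tz":0.5,"turn":0},
    {"jaw":0.7,"tx":0,"ty":0,"tz":0.5,"turn":0}
  ]
}}

```text
clock: 6.0
tcp_pos: [0.5448, -0.0054, 0.0024]
orientation: [-0.0, 1.0, 0.0, -0.0]
contact_force: [0.2, 0.2, 0.7]
grip_width: 0.06
gripper_force: 0.0
```

Emit:
{"method": "servo_tool", "body": {
  "plan": [
    {"jaw":0.2,"tx":0,"ty":0,"tz":0,"turn":0},
    {"jaw":0.2,"tx":0,"ty":0,"tz":0,"turn":0},
    {"jaw":0.2,"tx":0,"ty":0,"tz":0,"turn":0},
    {"jaw":0.2,"tx":0,"ty":0,"tz":0,"turn":0},
    {"jaw":0.2,"tx":0,"ty":0,"tz":0,"turn":0}
  ]
}}

```text
clock: 6.42
tcp_pos: [0.5455, -0.0054, 0.0034]
orientation: [-0.0, 1.0, 0.0, 0.0]
contact_force: [-0.5, -0.1, 5.7]
grip_width: 0.0311
gripper_force: 59.1
```

Run:
```python
from h import *
c=camera('wrist')['frame'][60:360,120:520];d=camera('scene')['frame'][130:230,280:380]
im=np.hstack([c,cv2.resize(d,(300,300),interpolation=cv2.INTER_CUBIC)]);cv2.imwrite('pics/w4.png',im[...,::-1])
```

```text
(no output)
```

View pics/w4.png

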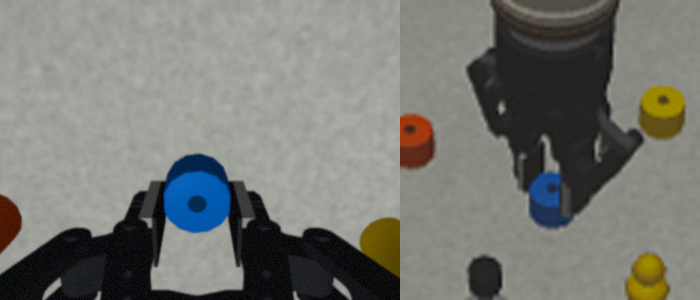

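The pads hold only the upper rim of blue, at crop (197,204). I'll reopen, go 8 mm deeper and grip again.

Emit:
{"method": "servo_tool", "body": {
  "plan": [
    {"jaw":0.7,"tx":0,"ty":0,"tz":0,"turn":0},
    {"jaw":0.7,"tx":0,"ty":0,"tz":0,"turn":0},
    {"jaw":0.7,"tx":0,"ty":0,"tz":0,"turn":0},
    {"jaw":0.7,"tx":0,"ty":0,"tz":0.3,"turn":0},
    {"jaw":0.7,"tx":0,"ty":0,"tz":0.5,"turn":0},
    {"jaw":0.7,"tx":0,"ty":0,"tz":0.8,"turn":0},
    {"jaw":0.7,"tx":0,"ty":0,"tz":0.8,"turn":0}
  ]
}}

```text
clock: 7.1
tcp_pos: [0.5445, -0.0054, -0.0059]
orientation: [-0.0, 1.0, 0.0, -0.001]
contact_force: [-0.1, -0.0, 0.4]
grip_width: 0.0595
gripper_force: 0.0
```

Emit:
{"method": "servo_tool", "body": {
  "plan": [
    {"jaw":0.2,"tx":0,"ty":0,"tz":0,"turn":0},
    {"jaw":0.2,"tx":0,"ty":0,"tz":0,"turn":0},
    {"jaw":0.2,"tx":0,"ty":0,"tz":0,"turn":0},
    {"jaw":0.2,"tx":0,"ty":0,"tz":0,"turn":0},
    {"jaw":0.2,"tx":0,"ty":0,"tz":0,"turn":0}
  ]
}}

```text
clock: 7.52
tcp_pos: [0.5454, -0.0054, -0.0049]
orientation: [-0.0, 1.0, 0.0, 0.0]
contact_force: [-0.8, 0.1, 1.7]
grip_width: 0.0322
gripper_force: 59.5
```

Emit:
{"method": "servo_tool", "body": {
  "plan": [
    {"jaw":0.2,"tx":0,"ty":0,"tz":-1.5,"turn":0},
    {"jaw":0.2,"tx":0,"ty":0,"tz":-4,"turn":0},
    {"jaw":0.2,"tx":0,"ty":0,"tz":-8,"turn":0},
    {"jaw":0.2,"tx":0,"ty":0,"tz":-12,"turn":0},
    {"jaw":0.2,"tx":0.5,"ty":-2,"tz":-16,"turn":0},
    {"jaw":0.2,"tx":1.5,"ty":-5,"tz":-19,"turn":0},
    {"jaw":0.2,"tx":2,"ty":-8,"tz":-22,"turn":0},
    {"jaw":0.2,"tx":2.5,"ty":-12,"tz":-24,"turn":0},
    {"jaw":0.2,"tx":3,"ty":-16,"tz":-25.6,"turn":0},
    {"jaw":0.2,"tx":4,"ty":-20,"tz":-25.6,"turn":0},
    {"jaw":0.2,"tx":4.5,"ty":-23,"tz":-25.6,"turn":0},
    {"jaw":0.2,"tx":4.5,"ty":-24.4,"tz":-25.6,"turn":0},
    {"jaw":0.2,"tx":4.5,"ty":-24.4,"tz":-25.6,"turn":0},
    {"jaw":0.2,"tx":4.5,"ty":-24.4,"tz":-25.6,"turn":0}
  ]
}}

```text
clock: 8.68
tcp_pos: [0.4998, -0.2501, 0.2505]
orientation: [0.001, 1.0, 0.0, -0.0]
contact_force: [0.4, 0.7, -0.3]
grip_width: 0.0318
gripper_force: 59.5
```

Run:
```python
from h import *
c=camera('wrist')
im=c['frame'].copy()
cx=(.5142,-.3425)
th=np.linspace(0,2*np.pi,60)
for p in ([np.array([cx[0]+.03*np.cos(t),cx[1]+.03*np.sin(t),.158]) for t in th]):
    u=proj(c,p).round().astype(int);cv2.circle(im,tuple(int(x) for x in u),0,(255,0,0),-1)
u,v=proj(c,(*cx,.158)).astype(int);print(u,v)
a=im[:,:420];z=cv2.resize(im[max(v-70,0):v+70,max(u-70,0):u+70],(380,380),interpolation=cv2.INTER_CUBIC)
o=np.zeros((400,800,3),np.uint8);o[:,:420]=a;o[:380,420:]=z;cv2.imwrite('pics/w5.png',o[...,::-1]);np.save('w5.npy',c['frame'])
np.savez('w5.npz',**c)
```

```text
205 212
```

View pics/w5.png

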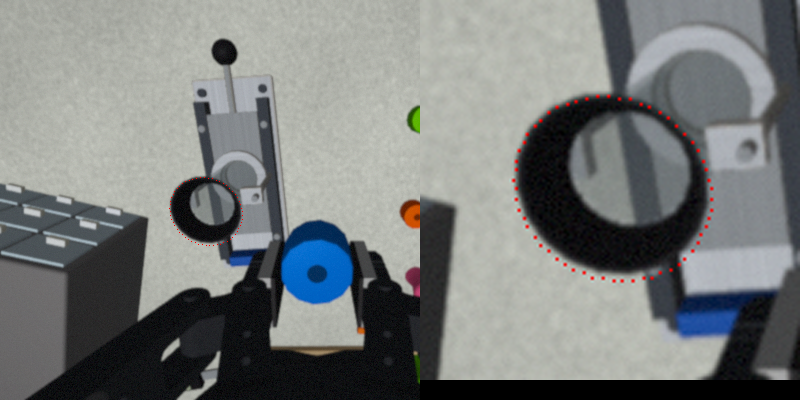

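The overlay fits the funnel rim within about 1 mm at (205,211), and blue sits square in the grip with its dot at (317,273). I'll fit the rim ellipse and check where the held plinth is.

Run:
```python
from h import *
from scipy.optimize import least_squares
c=dict(np.load('w5.npz'))
g=c['frame'].max(2);th=np.linspace(0,2*np.pi,90,endpoint=False)
g=cv2.GaussianBlur(g,(3,3),0).astype(np.float32)
def cost(x):  # edge: dark inside, bright outside
    f=lambda r:np.array([proj(c,(x[0]+r*np.cos(t),x[1]+r*np.sin(t),.158)) for t in th],np.float32)
    s=lambda q:cv2.remap(g,q[:,0].reshape(-1,1),q[:,1].reshape(-1,1),cv2.INTER_LINEAR).ravel()
    return s(f(.0315))-s(f(.0285))
best=max(((np.clip(cost((a,b)),-5,60).sum(),a,b) for a in np.arange(.508,.520,.0005) for b in np.arange(-.348,-.337,.0005)));print(best)
d,s,_=blob(c,(317,260),60,lambda h:(h[...,1]>110)&(h[...,2]>60)&(abs(h[...,0]-105)<15));print(d,s)
for z in(.276,.281,.286):print(z,ray(c,(317,273),z))
```

```text
(np.float32(5071.467), np.float64(0.5124999999999995), np.float64(-0.34349999999999997))
[316.56420395 262.92674298] [ 281  221   73   83 4805]
0.276 [ 0.50243319 -0.24985133  0.276     ]
0.281 [ 0.49951429 -0.24985598  0.281     ]
0.286 [ 0.49659538 -0.24986064  0.286     ]
```

Emit:
{"method": "servo_tool", "body": {
  "plan": [
    {"jaw":0.2,"tx":-0.5,"ty":-3,"tz":0,"turn":0},
    {"jaw":0.2,"tx":-1,"ty":-6.5,"tz":0,"turn":0},
    {"jaw":0.2,"tx":-1.3,"ty":-9.3,"tz":2,"turn":0},
    {"jaw":0.2,"tx":-1.3,"ty":-9.3,"tz":5,"turn":0},
    {"jaw":0.2,"tx":-1.3,"ty":-9.3,"tz":8,"turn":0},
    {"jaw":0.2,"tx":-1.3,"ty":-9.3,"tz":9.5,"turn":0},
    {"jaw":0.2,"tx":-1.3,"ty":-9.3,"tz":10.3,"turn":0},
    {"jaw":0.2,"tx":-1.3,"ty":-9.3,"tz":10.3,"turn":0},
    {"jaw":0.2,"tx":-1.3,"ty":-9.3,"tz":10.3,"turn":0}
  ]
}}

```text
clock: 9.48
tcp_pos: [0.5145, -0.3411, 0.1483]
orientation: [-0.002, 1.0, 0.0, 0.0]
contact_force: [1.6, -1.4, -0.7]
grip_width: 0.032
gripper_force: 59.6
```

Emit:
{"method": "servo_tool", "body": {
  "plan": [
    {"jaw":0.6,"tx":0,"ty":0,"tz":0,"turn":0},
    {"jaw":0.6,"tx":0,"ty":0,"tz":0,"turn":0},
    {"jaw":0.6,"tx":0,"ty":0,"tz":0,"turn":0},
    {"jaw":0.6,"tx":0,"ty":0,"tz":0,"turn":0},
    {"jaw":0.6,"tx":0,"ty":0,"tz":-2,"turn":0},
    {"jaw":0.6,"tx":0,"ty":0,"tz":-6,"turn":0},
    {"jaw":0.6,"tx":0,"ty":0,"tz":-7,"turn":0},
    {"jaw":0.6,"tx":0,"ty":0,"tz":-7,"turn":0}
  ]
}}

```text
clock: 10.15
tcp_pos: [0.5161, -0.3442, 0.2229]
orientation: [-0.0, 1.0, -0.002, 0.004]
contact_force: [0.3, -0.5, 0.2]
grip_width: 0.0515
gripper_force: 0.0
```

Run:
```python
from h import *
c=camera('wrist');d=camera('scene')
o=np.zeros((400,800,3),np.uint8);o[:,:400]=c['frame'][:,150:550];o[:,400:]=cv2.resize(d['frame'][30:180,150:300],(400,400),interpolation=cv2.INTER_CUBIC);cv2.imwrite('pics/w6.png',o[...,::-1])
```

```text
(no output)
```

View pics/w6.png

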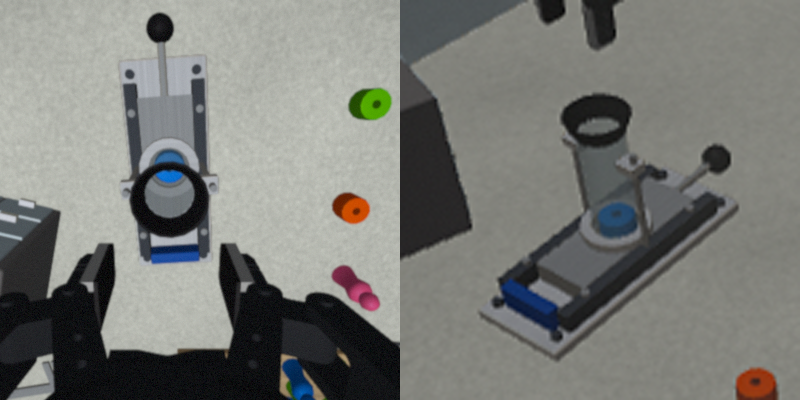

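Blue lies flat at the tube's foot, seen at crop (617,215). Green is next.

Emit:
{"method": "servo_tool", "body": {
  "plan": [
    {"jaw":0.7,"tx":1,"ty":3,"tz":0,"turn":0},
    {"jaw":0.7,"tx":2,"ty":7,"tz":0,"turn":0},
    {"jaw":0.7,"tx":3.2,"ty":11,"tz":0,"turn":0},
    {"jaw":0.7,"tx":4.4,"ty":14.5,"tz":2,"turn":0},
    {"jaw":0.7,"tx":5.5,"ty":18,"tz":4,"turn":0},
    {"jaw":0.7,"tx":6.3,"ty":21,"tz":6,"turn":0},
    {"jaw":0.7,"tx":6.7,"ty":22.2,"tz":9,"turn":0},
    {"jaw":0.7,"tx":6.7,"ty":22.2,"tz":13,"turn":0},
    {"jaw":0.7,"tx":6.7,"ty":22.2,"tz":17,"turn":0},
    {"jaw":0.7,"tx":6.7,"ty":22.2,"tz":20,"turn":0},
    {"jaw":0.7,"tx":6.7,"ty":22.2,"tz":22,"turn":0},
    {"jaw":0.7,"tx":6.7,"ty":22.2,"tz":22.3,"turn":0},
    {"jaw":0.7,"tx":6.7,"ty":22.2,"tz":22.3,"turn":0},
    {"jaw":0.7,"tx":6.7,"ty":22.2,"tz":22.3,"turn":0},
    {"jaw":0.2,"tx":6.7,"ty":22.2,"tz":22.3,"turn":0},
    {"jaw":0.2,"tx":6.7,"ty":22.2,"tz":22.3,"turn":0},
    {"jaw":0.2,"tx":6.7,"ty":22.2,"tz":22.3,"turn":0},
    {"jaw":0.2,"tx":6.7,"ty":22.2,"tz":22.3,"turn":0},
    {"jaw":0.2,"tx":6.7,"ty":22.2,"tz":22.3,"turn":0}
  ]
}}

```text
clock: 11.83
tcp_pos: [0.4476, -0.1209, -0.0033]
orientation: [-0.0, 1.0, -0.0, 0.001]
contact_force: [-1.5, 0.3, 7.1]
grip_width: 0.0321
gripper_force: 58.8
```

Emit:
{"method": "servo_tool", "body": {
  "plan": [
    {"jaw":0.2,"tx":0,"ty":0,"tz":-1.5,"turn":0},
    {"jaw":0.2,"tx":0,"ty":0,"tz":-4,"turn":0},
    {"jaw":0.2,"tx":0,"ty":0,"tz":-8,"turn":0},
    {"jaw":0.2,"tx":0,"ty":0,"tz":-12,"turn":0},
    {"jaw":0.2,"tx":-0.5,"ty":-1.5,"tz":-15.5,"turn":0},
    {"jaw":0.2,"tx":-1.2,"ty":-4,"tz":-18.5,"turn":0},
    {"jaw":0.2,"tx":-2.2,"ty":-7,"tz":-21,"turn":0},
    {"jaw":0.2,"tx":-3.2,"ty":-10.5,"tz":-22,"turn":0},
    {"jaw":0.2,"tx":-4.3,"ty":-14,"tz":-22,"turn":0},
    {"jaw":0.2,"tx":-5.5,"ty":-18,"tz":-22,"turn":0},
    {"jaw":0.2,"tx":-6.4,"ty":-21,"tz":-22,"turn":0},
    {"jaw":0.2,"tx":-6.7,"ty":-22.2,"tz":-22,"turn":0},
    {"jaw":0.2,"tx":-6.7,"ty":-22.2,"tz":-21,"turn":0},
    {"jaw":0.2,"tx":-6.7,"ty":-22.2,"tz":-18.5,"turn":0},
    {"jaw":0.2,"tx":-6.7,"ty":-22.2,"tz":-16.3,"turn":0},
    {"jaw":0.2,"tx":-6.7,"ty":-22.2,"tz":-15.3,"turn":0},
    {"jaw":0.2,"tx":-6.7,"ty":-22.2,"tz":-15.3,"turn":0},
    {"jaw":0.2,"tx":-6.7,"ty":-22.2,"tz":-15.3,"turn":0},
    {"jaw":0.2,"tx":-6.7,"ty":-22.2,"tz":-15.3,"turn":0}
  ]
}}

```text
clock: 13.42
tcp_pos: [0.5143, -0.3422, 0.1493]
orientation: [-0.001, 1.0, -0.0, 0.001]
contact_force: [1.0, 0.0, -0.3]
grip_width: 0.0318
gripper_force: 59.6
```

Emit:
{"method": "servo_tool", "body": {
  "plan": [
    {"jaw":0.6,"tx":0,"ty":0,"tz":0,"turn":0},
    {"jaw":0.6,"tx":0,"ty":0,"tz":0,"turn":0},
    {"jaw":0.6,"tx":0,"ty":0,"tz":0,"turn":0},
    {"jaw":0.6,"tx":0,"ty":0,"tz":0,"turn":0},
    {"jaw":0.6,"tx":0,"ty":0,"tz":-2,"turn":0},
    {"jaw":0.6,"tx":0,"ty":0,"tz":-6,"turn":0},
    {"jaw":0.6,"tx":0,"ty":0,"tz":-7,"turn":0},
    {"jaw":0.6,"tx":0,"ty":0,"tz":-7,"turn":0}
  ]
}}

```text
clock: 14.08
tcp_pos: [0.516, -0.3442, 0.2227]
orientation: [-0.0, 1.0, -0.002, 0.004]
contact_force: [-0.1, -0.7, 0.1]
grip_width: 0.0511
gripper_force: 0.0
```

```bash
cat > chk.py <<'E'
from h import *
import sys
c=camera('wrist');d=camera('scene')
h=cv2.cvtColor(d['frame'][70:130,205:250],cv2.COLOR_RGB2HSV).astype(int)
for n,hu in dict(blue=105,green=52,yellow=28,pink=168).items():
    m=(abs(h[...,0]-hu)<9)&(h[...,1]>70)&(h[...,2]>50);r=np.nonzero(m)[0]
    print(n,m.sum(),'row',70+r.mean().round(1) if len(r) else None)
o=np.zeros((400,800,3),np.uint8);o[:,:400]=c['frame'][:,150:550];o[:,400:]=cv2.resize(d['frame'][30:180,150:300],(400,400),interpolation=cv2.INTER_CUBIC);cv2.imwrite(f'pics/{sys.argv[1]}.png',o[...,::-1])
E
python3 chk.py g
```

```text
blue 71 row 114.7
green 199 row 105.3
yellow 0 row None
pink 0 row None
```

Green is in on top of blue. Yellow is next.

Emit:
{"method": "servo_tool", "body": {
  "plan": [
    {"jaw":0.7,"tx":1,"ty":3,"tz":0,"turn":0},
    {"jaw":0.7,"tx":2,"ty":6.8,"tz":0,"turn":0},
    {"jaw":0.7,"tx":3,"ty":10.6,"tz":0,"turn":0},
    {"jaw":0.7,"tx":4,"ty":14.4,"tz":0,"turn":0},
    {"jaw":0.7,"tx":5,"ty":18.2,"tz":0,"turn":0},
    {"jaw":0.7,"tx":6,"ty":22,"tz":1,"turn":0},
    {"jaw":0.7,"tx":7,"ty":25.8,"tz":2,"turn":0},
    {"jaw":0.7,"tx":8,"ty":29,"tz":4,"turn":0},
    {"jaw":0.7,"tx":8.5,"ty":32,"tz":6,"turn":0},
    {"jaw":0.7,"tx":8.7,"ty":34,"tz":9,"turn":0},
    {"jaw":0.7,"tx":8.7,"ty":34.6,"tz":12,"turn":0},
    {"jaw":0.7,"tx":8.7,"ty":34.6,"tz":16,"turn":0},
    {"jaw":0.7,"tx":8.7,"ty":34.6,"tz":19.5,"turn":0},
    {"jaw":0.7,"tx":8.7,"ty":34.6,"tz":21.7,"turn":0},
    {"jaw":0.7,"tx":8.7,"ty":34.6,"tz":22.3,"turn":0},
    {"jaw":0.7,"tx":8.7,"ty":34.6,"tz":22.3,"turn":0},
    {"jaw":0.7,"tx":8.7,"ty":34.6,"tz":22.3,"turn":0}
  ]
}}

```text
clock: 15.6
tcp_pos: [0.4258, 0.0035, -0.0051]
orientation: [-0.0, 1.0, 0.0, -0.001]
contact_force: [-0.3, -0.3, -0.0]
grip_width: 0.0598
gripper_force: 0.0
```

Emit:
{"method": "servo_tool", "body": {
  "plan": [
    {"jaw":0.2,"tx":0,"ty":0,"tz":0,"turn":0},
    {"jaw":0.2,"tx":0,"ty":0,"tz":0,"turn":0},
    {"jaw":0.2,"tx":0,"ty":0,"tz":0,"turn":0},
    {"jaw":0.2,"tx":0,"ty":0,"tz":0,"turn":0},
    {"jaw":0.2,"tx":0,"ty":0,"tz":0,"turn":0}
  ]
}}

```text
clock: 16.02
tcp_pos: [0.4275, 0.0034, -0.0033]
orientation: [-0.0, 1.0, -0.0, 0.002]
contact_force: [-1.1, 0.4, 8.0]
grip_width: 0.0315
gripper_force: 58.7
```

Emit:
{"method": "servo_tool", "body": {
  "plan": [
    {"jaw":0.2,"tx":0,"ty":0,"tz":-1.5,"turn":0},
    {"jaw":0.2,"tx":0,"ty":0,"tz":-4,"turn":0},
    {"jaw":0.2,"tx":0,"ty":0,"tz":-8,"turn":0},
    {"jaw":0.2,"tx":0,"ty":0,"tz":-12,"turn":0},
    {"jaw":0.2,"tx":-0.5,"ty":-1.5,"tz":-15.5,"turn":0},
    {"jaw":0.2,"tx":-1.2,"ty":-4,"tz":-18.5,"turn":0},
    {"jaw":0.2,"tx":-2.2,"ty":-7,"tz":-21,"turn":0},
    {"jaw":0.2,"tx":-3.2,"ty":-10.5,"tz":-22,"turn":0},
    {"jaw":0.2,"tx":-4.2,"ty":-14.2,"tz":-22,"turn":0},
    {"jaw":0.2,"tx":-5.2,"ty":-18,"tz":-22,"turn":0},
    {"jaw":0.2,"tx":-6.2,"ty":-21.8,"tz":-22,"turn":0},
    {"jaw":0.2,"tx":-7.2,"ty":-25.6,"tz":-22,"turn":0},
    {"jaw":0.2,"tx":-8,"ty":-29.4,"tz":-22,"turn":0},
    {"jaw":0.2,"tx":-8.5,"ty":-32.5,"tz":-22,"turn":0},
    {"jaw":0.2,"tx":-8.7,"ty":-34.6,"tz":-22,"turn":0},
    {"jaw":0.2,"tx":-8.7,"ty":-34.6,"tz":-21,"turn":0},
    {"jaw":0.2,"tx":-8.7,"ty":-34.6,"tz":-18.5,"turn":0},
    {"jaw":0.2,"tx":-8.7,"ty":-34.6,"tz":-16.3,"turn":0},
    {"jaw":0.2,"tx":-8.7,"ty":-34.6,"tz":-15.3,"turn":0},
    {"jaw":0.2,"tx":-8.7,"ty":-34.6,"tz":-15.3,"turn":0}
  ]
}}

```text
clock: 17.68
tcp_pos: [0.5116, -0.3406, 0.1457]
orientation: [-0.001, 1.0, 0.001, -0.002]
contact_force: [-0.7, 0.3, 0.1]
grip_width: 0.0315
gripper_force: 59.6
```

Emit:
{"method": "servo_tool", "body": {
  "plan": [
    {"jaw":0.2,"tx":0,"ty":0,"tz":0,"turn":0},
    {"jaw":0.2,"tx":0,"ty":0,"tz":0,"turn":0},
    {"jaw":0.6,"tx":0,"ty":0,"tz":0,"turn":0},
    {"jaw":0.6,"tx":0,"ty":0,"tz":0,"turn":0},
    {"jaw":0.6,"tx":0,"ty":0,"tz":0,"turn":0},
    {"jaw":0.6,"tx":0,"ty":0,"tz":0,"turn":0},
    {"jaw":0.6,"tx":0,"ty":0,"tz":-2,"turn":0},
    {"jaw":0.6,"tx":0,"ty":0,"tz":-6,"turn":0},
    {"jaw":0.6,"tx":0,"ty":0,"tz":-7,"turn":0},
    {"jaw":0.6,"tx":0,"ty":0,"tz":-7,"turn":0}
  ]
}}

```text
clock: 18.52
tcp_pos: [0.516, -0.3441, 0.2227]
orientation: [-0.0, 1.0, -0.002, 0.004]
contact_force: [0.3, 0.7, 0.1]
grip_width: 0.0515
gripper_force: 0.0
```

```bash
python3 chk.py y
```

```text
blue 63 row 115.2
green 99 row 109.0
yellow 200 row 97.6
pink 0 row None
```

Yellow is in. Pink is next, with the jaw a bit narrower because the tray is near.

Emit:
{"method": "servo_tool", "body": {
  "plan": [
    {"jaw":0.6,"tx":0.5,"ty":3,"tz":0,"turn":0},
    {"jaw":0.6,"tx":1,"ty":7,"tz":0,"turn":0},
    {"jaw":0.6,"tx":1.5,"ty":11,"tz":0,"turn":0},
    {"jaw":0.6,"tx":2,"ty":15,"tz":0,"turn":0},
    {"jaw":0.6,"tx":2.5,"ty":19,"tz":0,"turn":0},
    {"jaw":0.6,"tx":3,"ty":23,"tz":0,"turn":0},
    {"jaw":0.6,"tx":3.5,"ty":27,"tz":0,"turn":0},
    {"jaw":0.6,"tx":4,"ty":31,"tz":0,"turn":0},
    {"jaw":0.6,"tx":4.5,"ty":35,"tz":0,"turn":0},
    {"jaw":0.6,"tx":5,"ty":39,"tz":0,"turn":0},
    {"jaw":0.6,"tx":5.5,"ty":43,"tz":1,"turn":0},
    {"jaw":0.6,"tx":5.7,"ty":46,"tz":3,"turn":0},
    {"jaw":0.6,"tx":5.7,"ty":47.4,"tz":6,"turn":0},
    {"jaw":0.6,"tx":5.7,"ty":47.4,"tz":10,"turn":0},
    {"jaw":0.6,"tx":5.7,"ty":47.4,"tz":14,"turn":0},
    {"jaw":0.6,"tx":5.7,"ty":47.4,"tz":18,"turn":0},
    {"jaw":0.6,"tx":5.7,"ty":47.4,"tz":21,"turn":0},
    {"jaw":0.6,"tx":5.7,"ty":47.4,"tz":22.3,"turn":0},
    {"jaw":0.6,"tx":5.7,"ty":47.4,"tz":22.3,"turn":0},
    {"jaw":0.6,"tx":5.7,"ty":47.4,"tz":22.3,"turn":0}
  ]
}}

```text
clock: 20.28
tcp_pos: [0.4541, 0.1312, -0.0065]
orientation: [-0.001, 1.0, -0.0, -0.002]
contact_force: [-0.5, 0.1, 1.0]
grip_width: 0.0514
gripper_force: 0.0
```

Emit:
{"method": "servo_tool", "body": {
  "plan": [
    {"jaw":0.6,"tx":0,"ty":0,"tz":0,"turn":0},
    {"jaw":0.2,"tx":0,"ty":0,"tz":0,"turn":0},
    {"jaw":0.2,"tx":0,"ty":0,"tz":0,"turn":0},
    {"jaw":0.2,"tx":0,"ty":0,"tz":0,"turn":0},
    {"jaw":0.2,"tx":0,"ty":0,"tz":0,"turn":0},
    {"jaw":0.2,"tx":0,"ty":0,"tz":0,"turn":0},
    {"jaw":0.2,"tx":0,"ty":0,"tz":-1.5,"turn":0},
    {"jaw":0.2,"tx":0,"ty":0,"tz":-4,"turn":0},
    {"jaw":0.2,"tx":0,"ty":0,"tz":-8,"turn":0},
    {"jaw":0.2,"tx":0,"ty":0,"tz":-12,"turn":0},
    {"jaw":0.2,"tx":0,"ty":-0.5,"tz":-16,"turn":0},
    {"jaw":0.2,"tx":0,"ty":-2.5,"tz":-19.5,"turn":0},
    {"jaw":0.2,"tx":0,"ty":-5.4,"tz":-22,"turn":0},
    {"jaw":0.2,"tx":-0.5,"ty":-9.4,"tz":-22,"turn":0},
    {"jaw":0.2,"tx":-1,"ty":-13.4,"tz":-22,"turn":0},
    {"jaw":0.2,"tx":-1.5,"ty":-17.4,"tz":-22,"turn":0}
  ]
}}

```text
clock: 21.62
tcp_pos: [0.4717, -0.0442, 0.2171]
orientation: [-0.001, 1.0, -0.0, 0.002]
contact_force: [0.1, 0.4, -1.1]
grip_width: 0.0317
gripper_force: 59.5
```

Emit:
{"method": "servo_tool", "body": {
  "plan": [
    {"jaw":0.2,"tx":-0.5,"ty":-4,"tz":0,"turn":0},
    {"jaw":0.2,"tx":-1,"ty":-8,"tz":0,"turn":0},
    {"jaw":0.2,"tx":-1.5,"ty":-12,"tz":0,"turn":0},
    {"jaw":0.2,"tx":-2,"ty":-16,"tz":0,"turn":0},
    {"jaw":0.2,"tx":-2.6,"ty":-20,"tz":0,"turn":0},
    {"jaw":0.2,"tx":-3.2,"ty":-24,"tz":0,"turn":0},
    {"jaw":0.2,"tx":-3.8,"ty":-27.5,"tz":0,"turn":0},
    {"jaw":0.2,"tx":-4.2,"ty":-30,"tz":0,"turn":0},
    {"jaw":0.2,"tx":-4.2,"ty":-30,"tz":1,"turn":0},
    {"jaw":0.2,"tx":-4.2,"ty":-30,"tz":3.5,"turn":0},
    {"jaw":0.2,"tx":-4.2,"ty":-30,"tz":5.7,"turn":0},
    {"jaw":0.2,"tx":-4.2,"ty":-30,"tz":6.7,"turn":0},
    {"jaw":0.2,"tx":-4.2,"ty":-30,"tz":6.7,"turn":0},
    {"jaw":0.2,"tx":-4.2,"ty":-30,"tz":6.7,"turn":0},
    {"jaw":0.2,"tx":-4.2,"ty":-30,"tz":6.7,"turn":0}
  ]
}}

```text
clock: 22.87
tcp_pos: [0.5144, -0.3427, 0.1496]
orientation: [-0.001, 1.0, -0.001, 0.001]
contact_force: [-0.1, -1.0, -0.7]
grip_width: 0.032
gripper_force: 59.6
```

Emit:
{"method": "servo_tool", "body": {
  "plan": [
    {"jaw":0.6,"tx":0,"ty":0,"tz":0,"turn":0},
    {"jaw":0.6,"tx":0,"ty":0,"tz":0,"turn":0},
    {"jaw":0.6,"tx":0,"ty":0,"tz":0,"turn":0},
    {"jaw":0.6,"tx":0,"ty":0,"tz":0,"turn":0},
    {"jaw":0.6,"tx":0,"ty":0,"tz":-2,"turn":0},
    {"jaw":0.6,"tx":0,"ty":0,"tz":-6,"turn":0},
    {"jaw":0.6,"tx":0,"ty":0,"tz":-7,"turn":0},
    {"jaw":0.6,"tx":0,"ty":0,"tz":-7,"turn":0}
  ]
}}

```text
clock: 23.53
tcp_pos: [0.5161, -0.3441, 0.2227]
orientation: [-0.0, 1.0, -0.002, 0.004]
contact_force: [-0.2, -0.8, 0.6]
grip_width: 0.0513
gripper_force: 0.0
```

```bash
python3 chk.py p
```

```text
blue 63 row 115.2
green 99 row 109.0
yellow 120 row 100.6
pink 147 row 89.4
```

View pics/p.png

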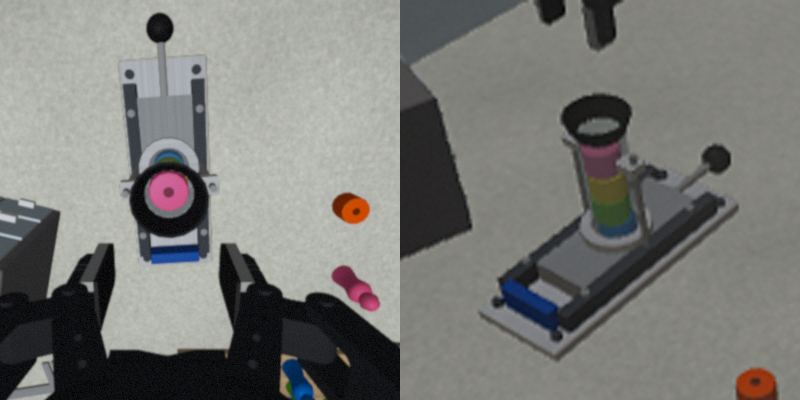

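All four plinths are stacked in order: pink, yellow, green, blue from the top, at crop (600,155) down to (617,228). On to the weight, pausing 4 cm past it so the camera looks at the knob from near overhead.

Emit:
{"method": "servo_tool", "body": {
  "plan": [
    {"jaw":0.6,"tx":-1,"ty":2.5,"tz":-1,"turn":0},
    {"jaw":0.6,"tx":-2.7,"ty":5.8,"tz":-1,"turn":0},
    {"jaw":0.6,"tx":-4.5,"ty":9.3,"tz":-1,"turn":0},
    {"jaw":0.6,"tx":-6.2,"ty":12.8,"tz":-1,"turn":0},
    {"jaw":0.6,"tx":-7.9,"ty":16.3,"tz":-1,"turn":0},
    {"jaw":0.6,"tx":-9.6,"ty":19.8,"tz":-1,"turn":0},
    {"jaw":0.6,"tx":-11.3,"ty":23.3,"tz":-1,"turn":0},
    {"jaw":0.6,"tx":-13,"ty":26.8,"tz":-1,"turn":0},
    {"jaw":0.6,"tx":-14.7,"ty":30.3,"tz":-1,"turn":0},
    {"jaw":0.6,"tx":-16.4,"ty":33.8,"tz":-1,"turn":0},
    {"jaw":0.6,"tx":-17.7,"ty":36.7,"tz":-1,"turn":0},
    {"jaw":0.6,"tx":-17.7,"ty":36.7,"tz":-1,"turn":0},
    {"jaw":0.6,"tx":-17.7,"ty":36.7,"tz":-1,"turn":0},
    {"jaw":0.6,"tx":-17.7,"ty":36.7,"tz":-1,"turn":0}
  ]
}}

```text
clock: 24.8
tcp_pos: [0.6891, 0.0241, 0.226]
orientation: [-0.001, 1.0, -0.001, -0.002]
contact_force: [0.2, -0.4, -0.9]
grip_width: 0.0512
gripper_force: 0.0
```

Run:
```python
from h import *
c=camera('wrist');im=c['frame'].copy();u,v=proj(c,(.65,.024,.065)).astype(int);print(u,v,state()['tcp_pos'])
ce,s,_=blob(c,(u,v),30,lambda h:h[...,2]<75);print(ce,s,ray(c,ce,.059))
th=np.linspace(0,6.28,40)
for r,z,col in((.011,.065,(255,0,0)),(.017,.0,(0,255,0))):
    for t in th:
        q=proj(c,(.65+r*np.cos(t),.024+r*np.sin(t),z)).round().astype(int);im[q[1],q[0]]=col
cv2.imwrite('pics/wt.png',cv2.resize(im[v-50:v+50,u-50:u+50],(500,500),interpolation=cv2.INTER_NEAREST)[...,::-1])
```

```text
316 138 [0.68915343 0.02283568 0.22642793]
[317.10144928 139.24057971] [307 129  21  21 345] [0.65120772 0.02434453 0.059     ]
```

View pics/wt.png

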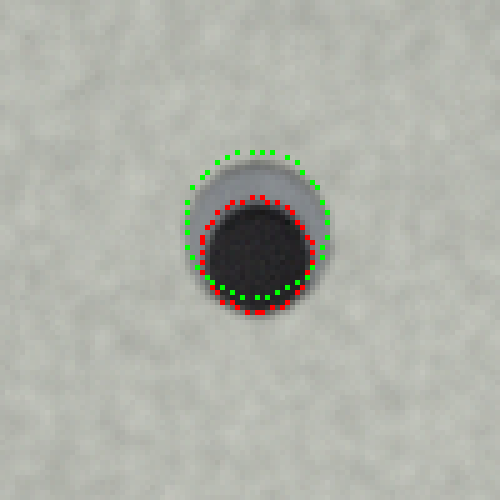

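The knob sits about 1 px below the overlay, so x is about 0.651 and y 0.024. I'll go down and grip it.

Emit:
{"method": "servo_tool", "body": {
  "plan": [
    {"jaw":0.6,"tx":2,"ty":0,"tz":0,"turn":0},
    {"jaw":0.6,"tx":3.9,"ty":0,"tz":1,"turn":0},
    {"jaw":0.6,"tx":3.9,"ty":0,"tz":4,"turn":0},
    {"jaw":0.6,"tx":3.9,"ty":0,"tz":8,"turn":0},
    {"jaw":0.6,"tx":3.9,"ty":0,"tz":12,"turn":0},
    {"jaw":0.6,"tx":3.9,"ty":0,"tz":15,"turn":0},
    {"jaw":0.6,"tx":3.9,"ty":0,"tz":18,"turn":0},
    {"jaw":0.6,"tx":3.9,"ty":0,"tz":19.8,"turn":0},
    {"jaw":0.6,"tx":3.9,"ty":0,"tz":19.8,"turn":0},
    {"jaw":0.6,"tx":3.9,"ty":0,"tz":19.8,"turn":0},
    {"jaw":0.6,"tx":3.9,"ty":0,"tz":19.8,"turn":0}
  ]
}}

```text
clock: 25.77
tcp_pos: [0.6521, 0.0234, 0.0313]
orientation: [0.0, 1.0, -0.0, 0.001]
contact_force: [0.8, -0.7, 0.6]
grip_width: 0.0509
gripper_force: 0.0
```

Emit:
{"method": "servo_tool", "body": {
  "plan": [
    {"jaw":0.1,"tx":0,"ty":0,"tz":0,"turn":0},
    {"jaw":0.1,"tx":0,"ty":0,"tz":0,"turn":0},
    {"jaw":0.1,"tx":0,"ty":0,"tz":0,"turn":0},
    {"jaw":0.1,"tx":0,"ty":0,"tz":0,"turn":0},
    {"jaw":0.1,"tx":0,"ty":0,"tz":0,"turn":0},
    {"jaw":0.1,"tx":0,"ty":0,"tz":0,"turn":0}
  ]
}}

```text
clock: 26.27
tcp_pos: [0.6527, 0.0245, 0.0321]
orientation: [-0.0, 1.0, -0.0, 0.002]
contact_force: [-0.1, -1.8, 6.9]
grip_width: 0.0196
gripper_force: 58.5
```

Emit:
{"method": "servo_tool", "body": {
  "plan": [
    {"jaw":0.1,"tx":0,"ty":0,"tz":-1,"turn":0},
    {"jaw":0.1,"tx":0,"ty":0,"tz":-3,"turn":0},
    {"jaw":0.1,"tx":0,"ty":0,"tz":-6,"turn":0},
    {"jaw":0.1,"tx":0,"ty":0,"tz":-10,"turn":0},
    {"jaw":0.1,"tx":0,"ty":0,"tz":-14,"turn":0},
    {"jaw":0.1,"tx":0.5,"ty":-1.5,"tz":-17,"turn":0},
    {"jaw":0.1,"tx":1.5,"ty":-4,"tz":-19,"turn":0},
    {"jaw":0.1,"tx":2.8,"ty":-7.5,"tz":-20,"turn":0},
    {"jaw":0.1,"tx":4.1,"ty":-11,"tz":-20,"turn":0},
    {"jaw":0.1,"tx":5.4,"ty":-14.5,"tz":-20,"turn":0},
    {"jaw":0.1,"tx":6.7,"ty":-18,"tz":-20,"turn":0},
    {"jaw":0.1,"tx":8,"ty":-21.5,"tz":-20,"turn":0},
    {"jaw":0.1,"tx":9.4,"ty":-25,"tz":-20,"turn":0},
    {"jaw":0.1,"tx":10.7,"ty":-28.5,"tz":-20,"turn":0},
    {"jaw":0.1,"tx":12,"ty":-32,"tz":-20,"turn":0},
    {"jaw":0.1,"tx":13,"ty":-34.5,"tz":-20,"turn":0},
    {"jaw":0.1,"tx":13.6,"ty":-36,"tz":-20,"turn":0},
    {"jaw":0.1,"tx":13.8,"ty":-36.7,"tz":-20,"turn":0},
    {"jaw":0.1,"tx":13.8,"ty":-36.7,"tz":-20,"turn":0},
    {"jaw":0.1,"tx":13.8,"ty":-36.7,"tz":-20,"turn":0}
  ]
}}

```text
clock: 27.93
tcp_pos: [0.514, -0.3411, 0.23]
orientation: [-0.001, 1.0, 0.001, 0.0]
contact_force: [0.2, 0.7, -2.0]
grip_width: 0.0198
gripper_force: 58.8
```

```bash
python3 chk.py wa
```

```text
blue 62 row 115.2
green 99 row 109.0
yellow 118 row 100.5
pink 148 row 89.4
```

View pics/wa.png

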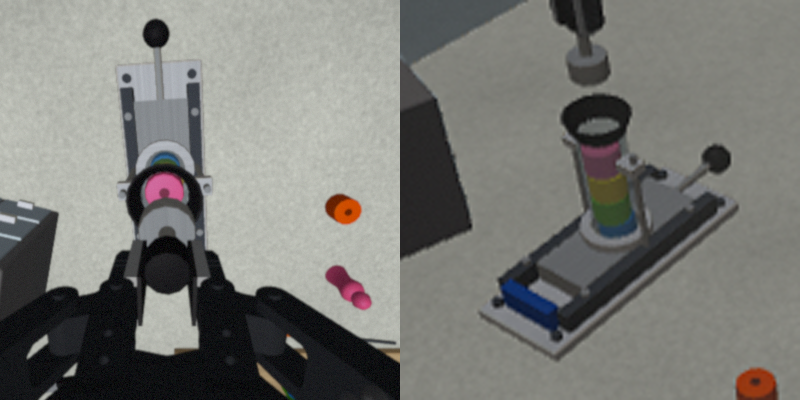

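The weight hangs upright above the funnel. I'll check the disc's alignment numerically in the scene view, since it appears at crop column 588 against 596 for the funnel.

Run:
```python
from h import *
c=camera('scene')
for z in(.158,.2,.22):
    u=proj(c,(.513,-.343,z));print(z,u.round(1),'crop',((u-[150,30])*400/150+[400,0]).round(0))
print(proj(c,(.518,-.343,.2))-proj(c,(.513,-.343,.2)),proj(c,(.513,-.338,.2))-proj(c,(.513,-.343,.2)))
```

```text
0.158 [222.9  72.7] crop [595. 114.]
0.2 [220.   56.5] crop [587.  71.]
0.22 [218.5  48.5] crop [583.  49.]
[-1.70518624  1.03734731] [1.57077342 0.84589917]
```

Prediction for the disc is (587,71), which matches, so I'll lower it slowly.

Emit:
{"method": "servo_tool", "body": {
  "plan": [
    {"jaw":0.1,"tx":0,"ty":0,"tz":1.5,"turn":0},
    {"jaw":0.1,"tx":0,"ty":0,"tz":3,"turn":0},
    {"jaw":0.1,"tx":0,"ty":0,"tz":4,"turn":0},
    {"jaw":0.1,"tx":0,"ty":0,"tz":4.6,"turn":0},
    {"jaw":0.1,"tx":0,"ty":0,"tz":5,"turn":0},
    {"jaw":0.1,"tx":0,"ty":0,"tz":5.2,"turn":0},
    {"jaw":0.1,"tx":0,"ty":0,"tz":5.4,"turn":0},
    {"jaw":0.1,"tx":0,"ty":0,"tz":5.6,"turn":0},
    {"jaw":0.1,"tx":0,"ty":0,"tz":5.8,"turn":0},
    {"jaw":0.1,"tx":0,"ty":0,"tz":5.8,"turn":0}
  ]
}}

```text
clock: 28.92
tcp_pos: [0.5134, -0.3425, 0.1718]
orientation: [-0.0, 1.0, 0.0, 0.0]
contact_force: [-0.5, 0.3, -2.0]
grip_width: 0.0196
gripper_force: 58.8
```

Emit:
{"method": "servo_tool", "body": {
  "plan": [
    {"jaw":0.1,"tx":0,"ty":0,"tz":0.2,"turn":0},
    {"jaw":0.1,"tx":0,"ty":0,"tz":0.4,"turn":0},
    {"jaw":0.1,"tx":0,"ty":0,"tz":0.6,"turn":0},
    {"jaw":0.1,"tx":0,"ty":0,"tz":0.8,"turn":0},
    {"jaw":0.1,"tx":0,"ty":0,"tz":0.9,"turn":0},
    {"jaw":0.1,"tx":0,"ty":0,"tz":0.9,"turn":0}
  ]
}}

```text
clock: 29.42
tcp_pos: [0.5132, -0.3423, 0.1625]
orientation: [-0.0, 1.0, 0.0, -0.0]
contact_force: [-0.4, -0.3, -1.9]
grip_width: 0.0195
gripper_force: 58.8
```

Emit:
{"method": "servo_tool", "body": {
  "plan": [
    {"jaw":0.35,"tx":0,"ty":0,"tz":0,"turn":0},
    {"jaw":0.5,"tx":0,"ty":0,"tz":0,"turn":0},
    {"jaw":0.6,"tx":0,"ty":0,"tz":0,"turn":0},
    {"jaw":0.6,"tx":0,"ty":0,"tz":0,"turn":0},
    {"jaw":0.6,"tx":0,"ty":0,"tz":0,"turn":0},
    {"jaw":0.6,"tx":0,"ty":0,"tz":-1,"turn":0},
    {"jaw":0.6,"tx":0,"ty":0,"tz":-4,"turn":0},
    {"jaw":0.6,"tx":0,"ty":0,"tz":-8,"turn":0},
    {"jaw":0.6,"tx":0,"ty":0,"tz":-10,"turn":0},
    {"jaw":0.6,"tx":0,"ty":0,"tz":-10,"turn":0},
    {"jaw":0.6,"tx":0,"ty":0,"tz":-10,"turn":0}
  ]
}}

```text
clock: 30.33
tcp_pos: [0.5145, -0.3431, 0.2655]
orientation: [-0.0, 1.0, -0.001, 0.002]
contact_force: [0.1, -0.1, -0.2]
grip_width: 0.051
gripper_force: 0.0
```

```bash
python3 chk.py wb
python3 - <<'E'
import cv2,numpy as np
from h import *
a=cv2.imread('pics/wb.png')[:,400:];c=cv2.resize(camera('scene')['frame'][40:320,100:500,::-1],(400,280))
o=np.zeros((400,800,3),np.uint8);o[:,:400]=a;o[:280,400:]=c;cv2.imwrite('pics/end.png',o);print(state()['clock'])
E
```

```text
blue 63 row 115.2
green 100 row 109.0
yellow 119 row 100.6
pink 104 row 91.1
30.4833
```

View pics/end.png

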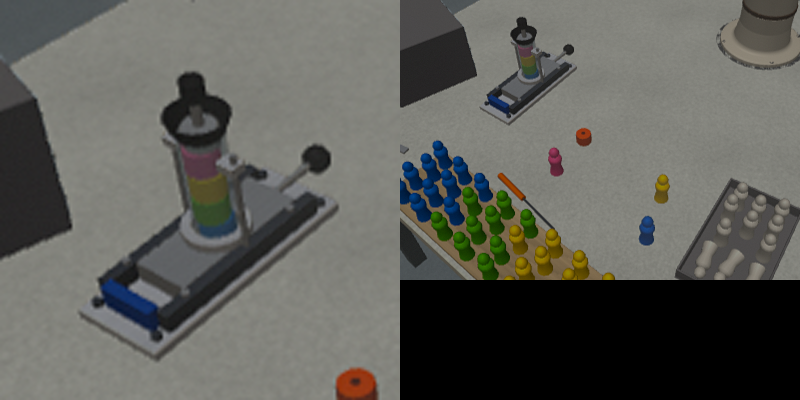

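The weight is seated: the knob top at crop (190,78) matches the predicted (188,78). The figures and the orange plinth are where they were, and the gripper is clear.

```bash
python3 -c "
from plant import *
print(hand_in())"
```

```text
the job is handed in; nothing more can be done
None
```

I handed the job in at about 30 s: blue, green, yellow and pink are stacked in the tube in that order with the weight on top, knob up; the orange plinth and the three figures were not moved.

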